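# Flick the weekday wheel round to the first day

## Task

A new week begins: with a fingertip, flick the edge of the seven-lobed weekday wheel round anticlockwise (seen from above), click by click, until the lobe with the round stud clicks home at the pointer of the stand, and go no further. Pause for a moment with the wheel resting one click short of that, then give it the last single click. Only push with the fingers: pinch and lift nothing, do not push the stand out of its place, and leave the things around it alone.

Things in the scene. Friction and masses are not known exactly. Their poses are not given: they have to be found in the camera images.
- stand: Weekday stand, loose, about 1.4 kg. Origin: centre of its underside, on the wheel's upright axis; z up. Round foot 116 mm across, 22 mm high, with a raised arrow that shows the turning direction; on it a drum 84 mm across, top 60 mm up. Behind (+x) the pointer upright, 77 to 101 mm from the axis, 26 mm wide, 98 mm tall. The front, -x, is open; yaw varies up to 0.45 rad.
- hub (a point): Centre of the weekday wheel, on its axis, at mid thickness (71 mm up). The flat wheel, 64 to 78 mm up, is a disc of radius 41 mm with a low centre cap (86 mm up) and seven equal, evenly spaced lobes, each 10 mm wide with a round end, reaching 70 mm from the axis. The gaps between the lobes are open above and below.
- pointer (a point): Tip of the pointer's nib, 76 mm from the wheel's axis in the stand's +x direction, 92 mm up. When the wheel rests, one lobe is at the pointer, and the middle of a gap lies exactly across from it, at the stand's front (-x).
- stud (a point): Centre of the top of the round stud (16 mm across, 12 mm tall) on one lobe of the wheel, 56 mm from the axis, 90 mm up. The other six lobes have no stud, only small flat pips.
- day_wheel (a joint): Wheel angle, rad, growing anticlockwise from above; 0 = stud's lobe at the pointer. Rests in sprung notches 2pi/7 = 0.898 apart; starts 2, 3 or 4 clicks short of 0 (-1.80, -2.69, -3.59). About 1.5 to 2 N at a lobe's end moves it; past half way it snaps into the next notch by itself (within 0.5 s) and does not run on; let go before half way it falls back.
- salt_shaker: Bystander to be left alone: salt shaker with a domed top, 44 mm wide, 90 mm tall, beside the stand. Origin: centre of its underside.
- spice_jar: Bystander to be left alone: glass spice jar with a screw cap, 46 mm wide, 106 mm tall, beside the stand. Origin: centre of its underside.
- egg_cup: Bystander to be left alone: egg cup, 48 mm wide, 46 mm tall, beside the stand. Origin: centre of its underside.
- cork: Bystander to be left alone: cork standing on end, 23 mm wide, 42 mm tall, beside the stand. Origin: centre of its underside.
- lighter: Bystander to be left alone: flat pocket lighter lying down, 24 x 74 x 10 mm, beside the stand. Origin: centre of its underside.
- scrub_pads: Bystander to be left alone: flat pack of scrub pads, 49 x 100 x 18 mm, beside the stand. Origin: centre of its underside.
Mind the look-alikes: they are no part of the job. What is shaped like the stand but yellow is not meant.

How it is judged:
By the outcome, as a careful person would: the job done as asked, in the order asked, and still so for the second after the job is handed in, with the robot touching nothing.
It also fails if it takes over 61 s, if anything falls off the work surface, if the arm or the gripper's body presses on something with over 40 N, if the wrist force passes 120 N, or if a joint passes its speed limit or range.

## Robot

A 6-joint arm with a two-finger parallel gripper is mounted at the origin on a cart in front of the work surface, level with it; the furniture and walls round the work are solid. World frame = base frame: x ahead of the robot, y to its left, z up, the work surface at z = 0. Lengths are in mm, angles in rad, forces in N, time in s.
With the tool pointing down it reaches from about 375 to 900 mm from the base axis. Payload 3.1 kg.
Tool frame: the origin (TCP) lies at the centre of the arm's flange, where the gripper is bolted on; the fingertips stand 173 mm ahead of it and the grasp point (between the pads) lies 155 mm ahead of it (robot.tip_reach is the distance from the TCP to the fingertips, in mm); z points along the fingers, y is the line along which they close (so a half turn about z gives the same grasp; the last joint's range is limited). The gripper opens to 85 mm and grips with 20 to 120 N. Pads are 22 mm wide; open, the fingers measure 114 mm over their backs; the gripper's body (76 mm by 85 mm) begins 54 mm behind the grasp point. The pads swing forward as they close: fully open they stand 13 mm farther back than shut.
Start: joints at [-1.341, 0.527, 1.433, -0, 1.181, -0.178], TCP at [247.889, -573.715, 404.71] pointing down, gripper open.
Joint ranges: [-3.08, 3.08], [-0.75, 2.2], [0.22, 2.44], [-1.43, 4.57], [0, 2.65], [-2.85, 2.85]. Speed limits (rad/s): [2.79, 2.79, 3.14, 3.14, 3.14, 3.14].

## Interface

Orientations are given as a rotation vector (axis times angle).
In Python, from plant import robot gives the robot as it stands.
- The arm moves only by the tool apply_moves, never from a script. Its argument "plan" is text: rows parted by semicolons, each of 5 numbers parted by spaces: the shift along the tool's x, y, z scaled (see below), then the turn about the tool's z scaled (see below), then the gripper command: -1 is shut, 1 is fully open, values between are in proportion. In form: dx dy dz twist grip; .... A call has 1 to 10 rows; each row shifts and turns the commanded pose from where the row before left it, along the tool's axes as they then stand; what a row does not reach is not made up. The controller multiplies each number of a shift by 40 mm and each number of a turn by 0.12 rad. A row lasts 1/8 s, in which the tool goes at most 62.5 mm and 10.7 degrees, less where a joint would pass 70% of its speed; a pose out of reach is approached as far as the arm can. A call with a number of a shift or a turn outside -1 to 1 is refused whole. A call with a gripper value outside its range is refused whole. The fingers move at their own pace and stop on an object; "squeeze" is the grip in N (left out, the last holds). Time passes only in rows, so rows that do not move let the fingers close. It gives the time, the measured TCP pose, the force, the opening and the grip force at its end, in the units of the state.
- robot.get_obs(): the state, without advancing time (a new reading comes with each control period).
- robot.get_image(name): name is "side" or "top" or "wrist"; returns the picture (420x560x3 uint8, blue, green, red); there is no depth.
- robot.camera_model(name): a dict with "fx", "fy", "cx", "cy" (pixels), "k1" (the pictures are not rectified: a ray, as slopes to the right and down, at radius r is drawn at 1 + k1 r^2 times it, then the intrinsics apply), "R" (3x3) and "t" (3): a world point X has camera coordinates R X + t; the wrist camera has in their place "tool_from_camera" (4x4, takes a point from camera to tool coordinates, whose origin is the TCP and whose axes are the flange's). Camera axes: x right, y down, z forward; pixel columns grow to the right and rows downward; lengths in mm; the calibration is good to about 2 mm. A picture is of the moment at which its call begins: read the wrist's pose just before it. camera_model takes no time and is no camera call.
- robot.sign_off(): hands the job in; it is judged then, once.
The state is a dict: "time_s": time; "joint_pos": joint angles; "dq": joint speeds; "tau": joint torques, N m; "tool_pos": TCP position; "tool_rot": TCP orientation; "ft_force": force on the tool from outside, world axes, zero at the start; "moment": the same for the moment, N m; "width": finger opening in mm; "grasp_force": force on a finger pad.
Only numpy, scipy, OpenCV 4.12 (cv2) and the standard library are available. Lean on these libraries where they do the work, as an engineer would, in place of code of your own. Each camera call takes 0.05 s, during which the arm holds its last target. There are 200 camera calls.

## Working session

There is one attempt and no reset: what is moved stays moved. The work goes in short steps, Python scripts to look and compute and a tool call to move; the robot and the scene stay as the last step left them, time stands still between calls to the robot, and variables do not carry over. Pictures are saved under pics/ and viewed, at most 10 in all, crops included, and the job is handed in when it is done.

Besides the shell and the picture viewer there is one more tool, called by a JSON object that holds its "fn" and its "kwargs", one argument or row to a line. apply_moves: Moves the arm, as the interface text tells. Its arguments: {"type":"object","properties":{"plan":{"type":"string"},"squeeze":{"type":"number"}},"required":["plan"]}

```bash
ls; mkdir -p pics; python3 - <<'E'
from plant import robot
import cv2
for n in("top","side"):
    cv2.imwrite(f"pics/{n}0.png",robot.get_image(n)); m=robot.camera_model(n); print(n,{k:(v if not hasattr(v,'tolist') else v.tolist()) for k,v in m.items()})
print(robot.camera_model("wrist")); print(robot.get_obs())
E
```

```text
pics
top {'fx': 389.5553663193497, 'fy': 389.5553663193497, 'cx': 285.3630528532607, 'cy': 204.4864202765131, 'k1': -0.03379341390497541, 'R': [[0.01585625039661545, -0.9998291792416163, 0.009496928998126888], [-0.9930548370603662, -0.01685481679572199, -0.11643884979589952], [0.11657902862165752, -0.007584687720551086, -0.993152456875485]], 't': [27.932497739665237, 488.0599292157549, 1389.4820806759758]}
side {'fx': 503.65291128215324, 'fy': 503.65291128215324, 'cx': 275.2172779438847, 'cy': 207.18621567653497, 'k1': 0.017190511392766412, 'R': [[0.9963313872943026, -0.084984850644728, -0.010066869081478904], [-0.05536220137298722, -0.5503629213484029, -0.8330880394436042], [0.06525943112950934, 0.8305890861104214, -0.553048801357446]], 't': [-488.5555819975175, 119.10419284762887, 1355.1355133097336]}
{'fx': 300.4352074897754, 'fy': 300.4352074897754, 'cx': 279.27479932757296, 'cy': 210.90872542475387, 'k1': 0.02046771777197358, 'tool_from_camera': array([[-1.14624005e-04, -9.54298849e-01, -2.98853967e-01,
         7.57370050e+01],
       [ 9.99999981e-01, -1.56197198e-04,  1.15222
[... 206 characters left out ...]

{'time_s': 0.1, 'joint_pos': array([-1.34149105e+00,  5.28391500e-01,  1.43377334e+00, -3.70707367e-06,
        1.18145079e+00, -1.78479515e-01]), 'dq': array([ 1.64585180e-03, -1.63783257e-03, -3.42942639e-03, -2.67565113e-05,
       -3.23723607e-03,  4.18095026e-04]), 'tau': array([ 6.76291347e-05, -4.43304563e+01, -1.78586572e+01, -2.28248664e-04,
        3.86610045e-03, -1.42739904e-05]), 'tool_pos': array([ 247.82665286, -573.42501455,  403.82016843]), 'tool_rot': array([-3.07453645e+00, -6.35710616e-01,  8.60732929e-05]), 'ft_force': array([-0.4123227 ,  0.14869878, -0.99664047]), 'moment': array([-0.0339231 , -0.01317473, -0.05336133]), 'grasp_force': 0.0, 'width': 85.61337974987389}
```

View pics/top0.png

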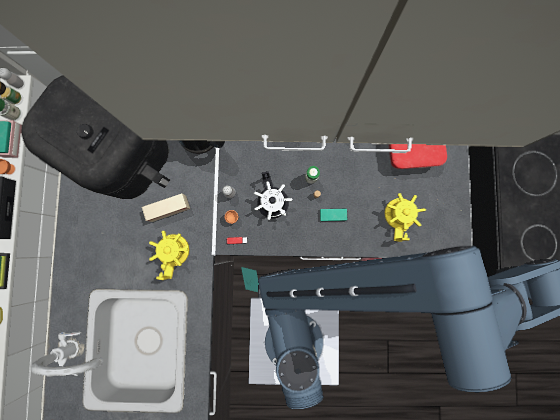

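View pics/side0.png

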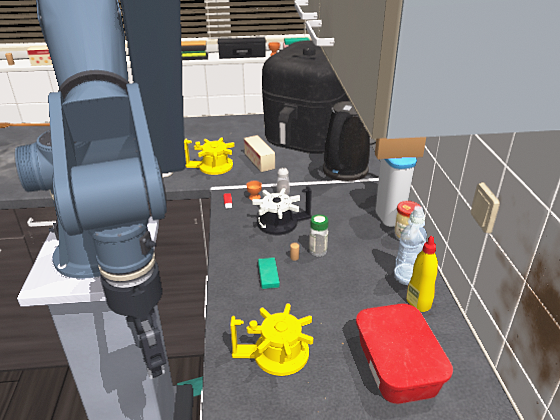

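Candidates: white wheel on black stand, top (271,200); yellow look-alikes at (404,212) and (169,250), both ruled out by colour. I'll check the white one in a close crop.

```bash
cat > h.py <<'E'
from plant import robot
import numpy as np, cv2
from scipy.spatial.transform import Rotation as Ro
def cam(n):
    m=robot.camera_model(n); K=np.array([[m['fx'],0,m['cx']],[0,m['fy'],m['cy']],[0,0,1.]])
    if n=="wrist":
        o=robot.get_obs(); T=np.eye(4); T[:3,:3]=Ro.from_rotvec(o['tool_rot']).as_matrix(); T[:3,3]=o['tool_pos']
        W=np.linalg.inv(T@m['tool_from_camera']); return K,m['k1'],W[:3,:3],W[:3,3]
    return K,m['k1'],np.array(m['R']),np.array(m['t'])
def ray(c,uv,z):
    K,k,R,t=c
    p=cv2.undistortPoints(np.float64(uv).reshape(-1,1,2),K,np.array([k,0,0,0.])).reshape(-1,2)
    d=np.c_[p,np.ones(len(p))]@R; o=-R.T@t
    return o+d*((z-o[2])/d[:,2])[:,None]
def proj(c,X):
    K,k,R,t=c
    return cv2.projectPoints(np.float64(X).reshape(-1,1,3),cv2.Rodrigues(R)[0],t,K,np.array([k,0,0,0.]))[0].reshape(-1,2)
E
python3 - <<'E'
from h import *
a=cv2.imread("pics/top0.png")[140:260,210:350];b=cv2.imread("pics/side0.png")[165:285,215:345]
a=cv2.resize(a,(420,360),interpolation=2);b=cv2.resize(b,(370,360),interpolation=2)
cv2.imwrite("pics/crop.png",np.hstack([a,b]))
c=cam("top"); im=cv2.imread("pics/top0.png")
s=im[165:240,235:310]; m=((s.min(2)>150)).astype(np.uint8)
n,l,st,ce=cv2.connectedComponentsWithStats(m); i=1+st[1:,4].argmax(); print(st[i],ce[i]+[235,165])
ct=max(cv2.findContours((l==i).astype(np.uint8),0,1)[0],key=cv2.contourArea)
(x,y),r=cv2.minEnclosingCircle(ct); uv=[x+235,y+165]; print(uv,r,ray(c,uv,78))
for n,p,z in [("salt",(227,190),80),("jar",(313,173),106),("cork",(317,194),42),("egg",(231,217),46),("pad",(334,215),18),("lighter",(237,240),10)]: print(n,ray(c,p,z)[0])
E
```

```text
[ 19  16  39  39 557] [272.32495512 200.04308797]
[272.1955871582031, 199.86681747436523] 19.82347297668457 [[497.27421842  82.86041182  78.        ]]
salt [529.31680628 242.52992575  80.        ]
jar [590.22821158 -57.77007842 106.        ]
cork [526.09230843 -77.85365024  42.        ]
egg [437.08664298 229.87068891  46.        ]
pad [ 453.023812   -142.81337923   18.        ]
lighter [356.31776905 210.08441549  10.        ]
```

View pics/crop.png

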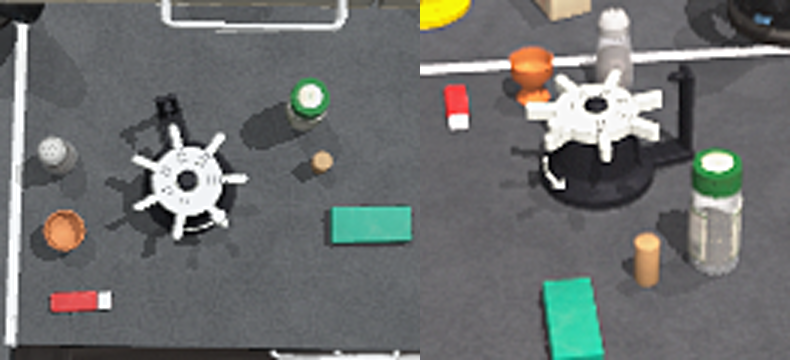

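The crop confirms it: white seven-lobed wheel on a black stand, at top (271,200), with the pointer upright at about (266,175), and the front open towards the robot. I'll move to a close wrist view with the gripper shut.

{"fn": "apply_moves", "kwargs": {
  "plan": "0.8 -0.97 0 0 -1;0.83 -0.99 0 0 -1;0.83 -0.99 0 0 -1;0.83 -0.99 0 0 -1;0.83 -0.99 0 0 -1;0.83 -0.99 0 0 -1;0.83 -0.99 0 0 -1;0.83 -0.99 0 0 -1;0.83 -0.99 0 0 -1;0.83 -0.99 0 0 -1"
}}

```text
time_s: 1.35
tool_pos: [395.0, -78.1, 404.7]
tool_rot: [3.077, 0.636, 0.0]
ft_force: [1.1, -0.4, 0.1]
width: -0.2
grasp_force: 0.0
```

{"fn": "apply_moves", "kwargs": {
  "plan": "0.83 -0.99 0 0 -1;0.83 -0.99 0 0 -1;0.83 -0.99 0 0 -1;0 0 0 0 -1;0 0 0 0 -1"
}}

```text
time_s: 1.98
tool_pos: [438.8, 68.8, 404.4]
tool_rot: [3.076, 0.638, -0.002]
ft_force: [-0.6, -0.5, 0.1]
width: 0.3
grasp_force: 0.0
```

```bash
python3 - <<'E'
from h import *
o=robot.get_obs(); print(o['time_s'],o['tool_pos'],o['tool_rot'],o['joint_pos'],robot.tip_reach,o['ft_force'])
cv2.imwrite("pics/w1.png",robot.get_image("wrist")); np.savez("w1.npz",p=o['tool_pos'],r=o['tool_rot'])
print(proj(cam("wrist"),[[497,83,86]]))
E
```

```text
1.975 [438.8199066   68.7751024  404.41059925] [ 3.07604609e+00  6.37566740e-01 -1.81985513e-03] [-9.69704776e-02  2.85766016e-01  1.86707857e+00 -6.02330509e-04
  9.89804949e-01  1.06540789e+00] 173.4 [-0.55477967 -0.5141404   0.07989189]
[[289.52389693 134.869104  ]]
```

View pics/w1.png

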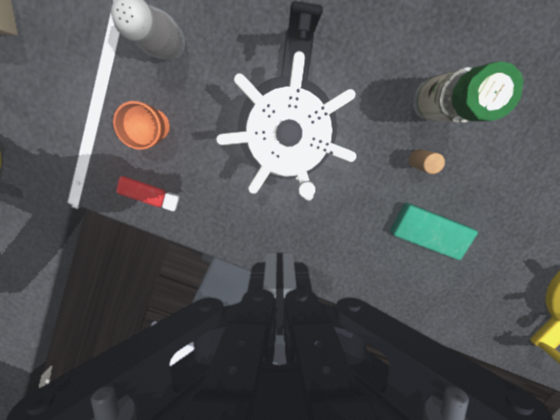

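Stud at (306,188), pointer nib/upright at (303,20), lobe at the pointer (298,60). The stud is 3 clicks short, being the lobe on the front gap's right-hand side. Now I'll get the exact hub and yaw.

```bash
python3 - <<'E'
from h import *
c=cam("wrist"); im=cv2.imread("pics/w1.png")
m=(im.min(2)>140).astype(np.uint8); m[:,:200]=0;m[:,380:]=0;m[230:]=0;m[:40]=0
n,l,st,ce=cv2.connectedComponentsWithStats(m); i=1+st[1:,4].argmax()
ys,xs=np.where(l==i); P=ray(c,np.c_[xs,ys],78)[:,:2]
ct=max(cv2.findContours((l==i).astype(np.uint8),0,1)[0],key=cv2.contourArea)[:,0]
B=ray(c,ct,78)[:,:2]
h=ray(c,[289,133],86)[0,:2]; print("cap",h)
for _ in range(20):
    d=B-h; r=np.hypot(*d.T); a=np.arctan2(d[:,1],d[:,0])
    q=np.hypot(*(P-h).T); s=(q>46)&(q<66); ap=np.arctan2(*(P[s]-h).T[::-1])
    ph=np.angle(np.exp(7j*ap).sum())/7
    # disc edge between lobes -> circle fit
    g=(abs(np.angle(np.exp(1j*7*(a-ph))))>2)&(r<46)
    A=np.c_[2*B[g],np.ones(g.sum())]; x=np.linalg.lstsq(A,(B[g]**2).sum(1),rcond=None)[0]; h=x[:2]
print("hub",h,"R",np.sqrt(x[2]+h@h),"max r",r.max())
print("lobe deg",[round(np.degrees(ph+k*2*np.pi/7),1) for k in range(-3,4)])
p=ray(c,[305,8],98)[0,:2]-h; print("ptr",np.degrees(np.arctan2(p[1],p[0])),np.hypot(*p))
s=ray(c,[306.5,188.5],90)[0,:2]-h; print("stud",np.degrees(np.arctan2(s[1],s[0])),np.hypot(*s))
E
```

```text
cap [498.34228008  84.12734238]
hub [498.15516245  84.10530657] R 40.705106816594835 max r 70.15683778509448
lobe deg [np.float64(-138.3), np.float64(-86.8), np.float64(-35.4), np.float64(16.0), np.float64(67.4), np.float64(118.9), np.float64(170.3)]
ptr 16.600838560506848 96.44750346156934
stud -138.05651169206146 54.422951097021716
```

Hub (498.2, 84.1), stand yaw 16.0°. Plan: with the finger at radius 68 in the front gap and the 22 mm pad dimension tangential, sweep along an arc while twisting with it.

{"fn": "apply_moves", "kwargs": {
  "plan": "-0.17 0.02 0.3 -1 -1;0 0 0.3 -1 -1;0 0 0.3 -1 -1;0 0 0.3 -1 -1;0 0 0.3 -1 -1;0 0 0.3 -1 -1;0 0 0.3 -1 -1;0 0 0.3 -1 -1;0 0 0.3 -1 -1;0 0 0.15 -1 -1"
}}

```text
time_s: 3.28
tool_pos: [433.0, 63.7, 290.2]
tool_rot: [-2.179, -2.262, 0.001]
ft_force: [0.2, 0.3, -0.3]
width: -0.3
grasp_force: 0.0
```

{"fn": "apply_moves", "kwargs": {
  "plan": "0 0 0 -1 -1;0 0 0 -1 -1;0 0 0 0 -1;0 0 0 0 -1"
}}

```text
time_s: 3.78
tool_pos: [433.2, 64.5, 290.8]
tool_rot: [1.898, 2.504, -0.0]
ft_force: [0.3, 0.1, 0.7]
width: 0.4
grasp_force: 0.0
```

```bash
cat > chk.py <<'E'
from h import *
import sys
o=robot.get_obs(); M=Ro.from_rotvec(o['tool_rot']).as_matrix(); tip=o['tool_pos']+M[:,2]*173.4
d=tip[:2]-[498.2,84.1]; print(o['time_s'],"tip",tip.round(1),"rho",np.hypot(*d).round(1),"phi",np.degrees(np.arctan2(d[1],d[0]))%360,"yawx",np.degrees(np.arctan2(M[1,0],M[0,0])),"ft",o['ft_force'].round(1),"j6",o['joint_pos'][5].round(2))
g=68*np.array([np.cos(np.radians(196)),np.sin(np.radians(196))])-d
print("to start, tool axes units:",(M[:,:2].T@np.r_[g,0]/40).round(3))
if len(sys.argv)>1:
    w=robot.get_image("wrist"); t=robot.get_image("top")[150:250,220:325]
    cv2.imwrite(f"pics/{sys.argv[1]}.png",np.hstack([cv2.resize(w,(400,300)),cv2.resize(t,(315,300),interpolation=2)]))
E
python3 chk.py a1
```

```text
3.775 tip [433.2  64.5 117.4] rho 67.9 phi 196.77912029533888 yawx 105.67452687115009 ft [0.3 0.1 0.7] j6 -0.38
to start, tool axes units: [ 0.023 -0.004]
```

View pics/a1.png

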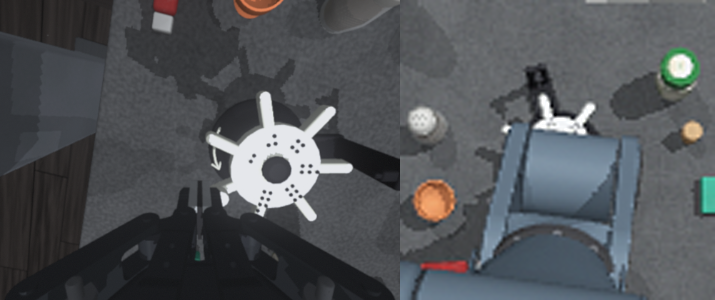

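The wrist view shows the fingertips over the front gap, at (198,190), between the plain lobe (220,145) and the stud lobe (225,198). Descend, then push the first click.

{"fn": "apply_moves", "kwargs": {
  "plan": "0.02 0 0.5 0 -1;0 0 0.5 0 -1;0 0 0.4 0 -1;0 0 0 0 -1;-0.2 0.012 0 -1 -1;-0.2 0.012 0 -1 -1;-0.2 0.012 0 -1 -1;-0.2 0.012 0 -1 -1;-0.2 0.012 0 -1 -1"
}}

```text
time_s: 5.0
tool_pos: [453.7, 33.4, 235.3]
tool_rot: [-1.062, -2.953, -0.0]
ft_force: [-1.0, 2.6, 1.1]
width: 0.3
grasp_force: 1.1
```

```bash
python3 chk.py a2
```

```text
5.0 tip [453.2  33.5  61.9] rho 67.7 phi 228.32902982940422 yawx 140.44094025560875 ft [-1.   2.6  1.1] j6 -1.05
to start, tool axes units: [0.899 0.289]
```

View pics/a2.png

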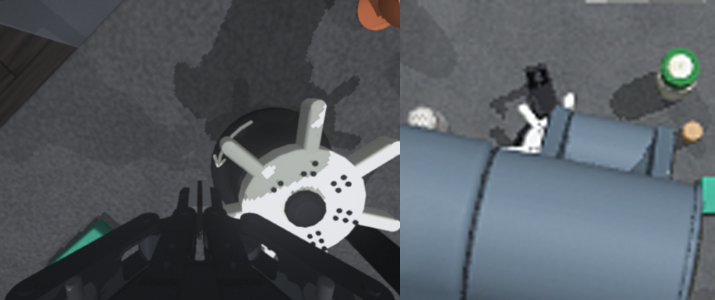

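The wheel is turning with the finger, as the next lobe (240,160) follows. Push a little further past half way, hold briefly, then lift.

{"fn": "apply_moves", "kwargs": {
  "plan": "-0.2 0.012 0 -1 -1;-0.1 0.006 0 -0.5 -1;0 0 0 0 -1"
}}

```text
time_s: 5.48
tool_pos: [464.9, 26.3, 235.2]
tool_rot: [0.802, 3.036, 0.0]
ft_force: [0.3, -0.8, 0.1]
width: 0.2
grasp_force: 0.0
```

```bash
python3 chk.py
```

```text
5.475 tip [465.1  26.2  61.8] rho 66.7 phi 240.26613997068213 yawx 150.408988253545 ft [ 0.3 -0.8  0.1] j6 -1.24
to start, tool axes units: [1.185 0.452]
```

The force dropped to zero, so it snapped. Lift, and return above the front gap.

{"fn": "apply_moves", "kwargs": {
  "plan": "0 0 -0.7 0 -1;0 0 -0.7 0 -1;0.2 0.012 0 1 -1;0.2 0.012 0 1 -1;0.2 0.012 0 1 -1;0.2 0.012 0 1 -1;0.2 0.012 0 1 -1;0.2 0.012 0 1 -1;0.1 0.006 0 0.5 -1;0 0 0 0 -1"
}}

```text
time_s: 6.72
tool_pos: [432.7, 66.7, 290.9]
tool_rot: [-1.894, -2.507, 0.0]
ft_force: [-1.2, 0.6, 0.7]
width: -0.0
grasp_force: 0.0
```

```bash
python3 chk.py a3
```

```text
6.725 tip [432.7  66.7 117.5] rho 67.8 phi 194.91372965248217 yawx 105.85421705322638 ft [-1.2  0.6  0.7] j6 -0.38
to start, tool axes units: [-0.032 -0.006]
```

View pics/a3.png

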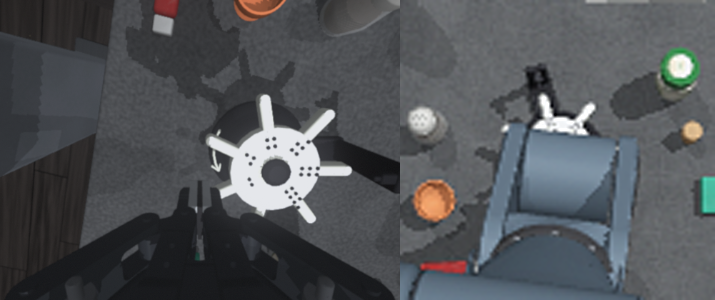

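One click is done: the wheel is at rest, the stand hasn't moved, and the gap at (200,190) now sits between plain lobes. Second click with the same sweep.

{"fn": "apply_moves", "kwargs": {
  "plan": "-0.03 0 0.7 0 -1;0 0 0.7 0 -1;0 0 0 0 -1;-0.2 0.012 0 -1 -1;-0.2 0.012 0 -1 -1;-0.2 0.012 0 -1 -1;-0.2 0.012 0 -1 -1;-0.2 0.012 0 -1 -1;-0.2 0.012 0 -1 -1;-0.1 0.006 0 -0.5 -1"
}}

```text
time_s: 8.07
tool_pos: [465.7, 24.9, 235.9]
tool_rot: [0.795, 3.037, 0.0]
ft_force: [0.2, -0.0, -0.7]
width: 0.1
grasp_force: 0.0
```

{"fn": "apply_moves", "kwargs": {
  "plan": "0 0 0 0 -1;0 0 0 0 -1"
}}

```text
time_s: 8.32
tool_pos: [464.9, 25.4, 235.3]
tool_rot: [0.799, 3.038, 0.0]
ft_force: [-0.8, 0.0, -0.4]
width: -0.0
grasp_force: 0.0
```

```bash
python3 chk.py
```

```text
8.325 tip [465.   25.4  61.9] rho 67.5 phi 240.5011635097241 yawx 150.51243136608605 ft [-0.8  0.  -0.4] j6 -1.24
to start, tool axes units: [1.191 0.475]
```

Force-free again. Lift, return, and pause with the wheel free for more than a second.

{"fn": "apply_moves", "kwargs": {
  "plan": "0 0 -0.7 0 -1;0 0 -0.7 0 -1;0.2 0.012 0 1 -1;0.2 0.012 0 1 -1;0.2 0.012 0 1 -1;0.2 0.012 0 1 -1;0.2 0.012 0 1 -1;0.2 0.012 0 1 -1;0.1 0.006 0 0.5 -1;0 0 0 0 -1"
}}

```text
time_s: 9.57
tool_pos: [433.2, 65.6, 290.9]
tool_rot: [-1.892, -2.508, 0.0]
ft_force: [0.4, -0.1, 0.1]
width: 0.0
grasp_force: 0.0
```

{"fn": "apply_moves", "kwargs": {
  "plan": "0 0 0 0 -1;0 0 0 0 -1;0 0 0 0 -1;0 0 0 0 -1;0 0 0 0 -1;0 0 0 0 -1;0 0 0 0 -1;0 0 0 0 -1;0 0 0 0 -1;0 0 0 0 -1"
}}

```text
time_s: 10.82
tool_pos: [433.7, 65.3, 290.7]
tool_rot: [1.893, 2.507, 0.0]
ft_force: [0.6, 0.3, -0.5]
width: -0.3
grasp_force: 0.0
```

```bash
python3 chk.py a4
```

```text
10.825 tip [433.7  65.3 117.3] rho 67.2 phi 196.24622431984307 yawx 105.87330538447502 ft [ 0.6  0.3 -0.5] j6 -0.38
to start, tool axes units: [ 0.007 -0.02 ]
```

View pics/a4.png

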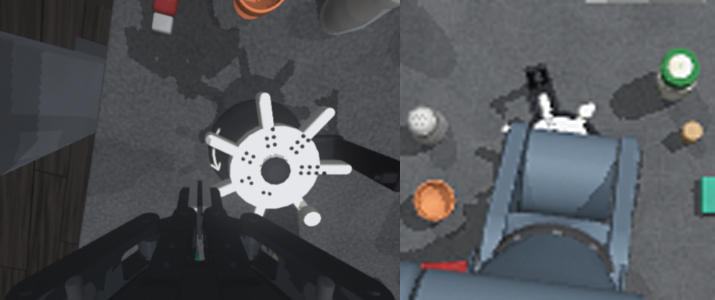

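The stud is now at (312,218), one click short of the pointer lobe (350,170), and the pause is done. Last click.

{"fn": "apply_moves", "kwargs": {
  "plan": "0 -0.02 0.7 0 -1;0 0 0.7 0 -1;0 0 0 0 -1;-0.2 0.012 0 -1 -1;-0.2 0.012 0 -1 -1;-0.2 0.012 0 -1 -1;-0.2 0.012 0 -1 -1;-0.2 0.012 0 -1 -1;-0.2 0.012 0 -1 -1;-0.1 0.006 0 -0.5 -1"
}}

```text
time_s: 12.18
tool_pos: [465.1, 25.0, 235.9]
tool_rot: [0.794, 3.037, 0.0]
ft_force: [0.0, -0.3, 0.3]
width: -0.0
grasp_force: 0.0
```

{"fn": "apply_moves", "kwargs": {
  "plan": "0 0 0 0 -1;0 0 0 0 -1;0 0 -0.7 0 -1;0 0 -0.7 0 -1;0 0 -0.5 0 -1;0.2 0.012 0 1 -1;0.2 0.012 0 1 -1;0.2 0.012 0 1 -1;0.2 0.012 0 1 -1;0.2 0.012 0 1 -1"
}}

```text
time_s: 13.42
tool_pos: [436.6, 54.3, 310.9]
tool_rot: [-1.666, -2.663, 0.0]
ft_force: [-0.9, 0.8, 0.5]
width: -0.1
grasp_force: 0.0
```

{"fn": "apply_moves", "kwargs": {
  "plan": "0.2 0.012 0 1 -1;0.1 0.006 0 0.5 -1;0 -0.7 -0.3 0 -1;0 0 0 0 -1;0 0 0 0 -1"
}}

```text
time_s: 14.05
tool_pos: [406.8, 57.5, 322.9]
tool_rot: [1.893, 2.505, 0.002]
ft_force: [0.1, 0.6, -0.2]
width: -0.3
grasp_force: 0.0
```

```bash
python3 chk.py a5
```

```text
14.05 tip [407.1  57.5 149.5] rho 94.9 phi 196.2649023369011 yawx 105.84577044842727 ft [ 0.1  0.6 -0.2] j6 -0.41
to start, tool axes units: [0.013 0.673]
```

View pics/a5.png

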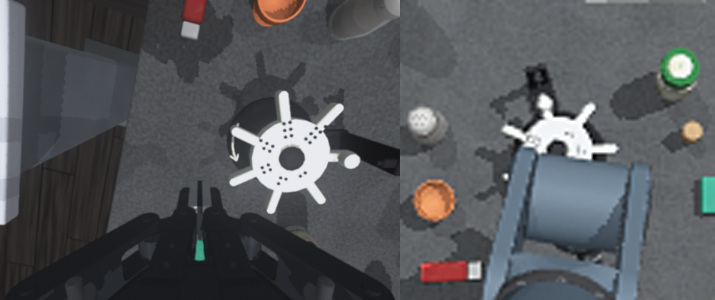

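The stud is at the pointer (wrist view (351,161), top view (545,102)). The stand and the things around it are in place, and the robot is clear of everything.

```bash
python3 -c "
from plant import robot
print(robot.sign_off())"
```

```text
the job is handed in; nothing more can be done
None
```

I turned the weekday wheel three clicks anticlockwise, pausing for over a second one click short, so the stud's lobe is now at the pointer; the last camera view shows the stand and its neighbours in place and the arm clear, and I handed the job in at about 14 s (no verdict came back).

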